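Chuck a countersink in the bench collet

ROBOT

A 6-joint arm with a two-finger parallel gripper is mounted at the origin on a cart in front of the work surface, level with it; the furniture and walls round the work are solid. World frame = base frame: x ahead of the robot, y to its left, z up, the work surface at z = 0. Lengths are in m, angles in rad, forces in N, time in s.
With the tool pointing down it reaches from about 0.25 to 0.775 m from the base axis. Payload 4 kg.
Tool frame: the origin (TCP) lies between the finger pads; the fingertips stand 25 mm ahead of it and the grasp point (between the pads) lies 6 mm ahead of it (robot.tip_reach is the distance from the TCP to the fingertips, in m); z points along the fingers, y is the line along which they close (so a half turn about z gives the same grasp; the last joint's range is limited). The gripper opens to 94 mm and grips with 3 to 60 N. Pads are 16 mm wide; open, the fingers measure 119 mm over their backs; the gripper's body (75 mm by 177 mm) begins 78 mm behind the grasp point.
Start: joints at [1.197, 0.087, 1.371, -0, 1.684, -0.103], TCP at [0.147, 0.53, 0.231] pointing down, gripper open.
Joint ranges: [-3.1, 3.1], [-0.76, 2.03], [0.27, 2.55], [-1.08, 4.22], [0.17, 2.65], [-2.57, 2.57]. Speed limits (rad/s): [2.79, 2.79, 3.14, 3.14, 3.14, 3.14].

INTERFACE

Orientations are given as [roll, pitch, yaw] about the fixed x, y, z axes, in that order (R = Rz(yaw) Ry(pitch) Rx(roll)).
In Python, from bench import sensors, snapshot, camera_info, ticket, robot gives the robot as it stands.
- The arm moves only by the tool arm_command, never from a script. Its argument "plan" is a list of rows, each an object with "grip": the closure, from -1 (fully open) to 1 (shut); "slide": the shift along the tool's x, y, z normalised to -1 to 1, where 1 is 500 mm, a list of three; "spin": the turn about the tool's z normalised to -1 to 1, where 1 is 5 degrees. A call has 1 to 10 rows; each row shifts and turns the commanded pose from where the row before left it, along the tool's axes as they then stand; what a row does not reach is not made up. A row lasts 1/8 s, in which the tool goes at most 62.5 mm and 10.7 degrees, less where a joint would pass 70% of its speed; a pose out of reach is approached as far as the arm can. A call with a number of a shift or a turn outside -1 to 1 is refused whole. A call with a gripper value outside its range is refused whole. The fingers move at their own pace and stop on an object; the grip force is fixed at half the most. Time passes only in rows, so rows that do not move let the fingers close. It gives the time, the measured TCP pose, the force, the opening and the grip force at its end, in the units of the state.
- sensors.get_obs(): the state, without advancing time (a new reading comes with each control period).
- snapshot(name): name is "scene" or "top" or "wrist"; returns the picture (384x512x3 uint8, red, green, blue); there is no depth.
- camera_info(name): a dict with "fx", "fy", "cx", "cy" (pixels), "k1" (the pictures are not rectified: a ray, as slopes to the right and down, at radius r is drawn at 1 + k1 r^2 times it, then the intrinsics apply), "position" and "rotation" of the camera in the world. Camera axes: x right, y up, looking along -z (the intrinsics and any distortion apply to the point x, -y, -z); pixel columns grow to the right and rows downward; lengths in m; the calibration is good to about 2 mm. A picture is of the moment at which its call begins: read the wrist's pose just before it. camera_info takes no time and is no camera call; for the wrist camera it gives the pose at the moment of the call.
- ticket.close_job(): hands the job in; it is judged then, once.
The state is a dict: "time": time; "joint_positions": joint angles; "qvel": joint speeds; "joint_torque": joint torques, N m; "tool_pos": TCP position; "ee_rot": TCP orientation; "wrist_force": force on the tool from outside, world axes, zero at the start; "wrist_torque": the same for the moment, N m; "width": finger opening in m; "finger_force": force on a finger pad.
Only numpy, scipy, OpenCV 4.12 (cv2) and the standard library are available. Lean on these libraries where they do the work, as an engineer would, in place of code of your own. Each camera call takes 0.05 s, during which the arm holds its last target. There are 200 camera calls.

TASK

Fit the countersink into the collet chuck bolted to the bench: lift it out of the wooden bit stand, lower its shank gently into the open collet until it rests on the stop inside, then swing the spanner on the collet nut clockwise (seen from above) until you feel the collet bite and it holds the shank firmly, without forcing the nut. Leave the end mill in the stand and the other things where they are, and let go of everything.

Things in the scene. Friction and masses are not known exactly. Their poses are not given: they have to be found in the camera images.
- countersink: Three-flute countersink, upright in the wooden stand, 0.10 to 0.20 kg: bright round shank 12 mm wide, 60 mm long, 3 mm chamfer at its lower end; round steel head 25 mm wide with three dark flutes, its straight band (grip here) from 63 to 79 mm, then a 90 degree cone up to 89.5 mm. Origin: centre of the shank's lower end; z up the bit. In the stand this end is 10 mm above the bench
- end_mill: The other bit in the same stand, not to be touched: same 12 mm shank, gold coloured fluted cutter 16 mm in diameter, 92 mm long. Origin: centre of the shank's lower end; z up
- bit_stand: Wooden block, fixed, 52 mm (x) x 136 mm (y) x 42 mm high, with three holes in a row along its y axis; the two bits stand in the outer holes, 45 mm to either side of the middle (which is where varies), the middle hole is empty. Holes are 14 mm wide and 32 mm deep. Origin: centre of the underside, on the bench
- holder: Dark blue-grey cast pot on a 108 x 88 x 10 mm plate, bolted to the bench, carrying the chuck upright. Origin: on the axis, at bench height; the stop for the shank is 36 mm above it. Hand-tight for this collet is about 1.0 to 1.2 N m on the nut (9 to 11 N at 110 mm from the axis); under 0.8 N m it holds poorly, beyond 1.6 N m (14.5 N there) it is overstrained
- collet: Collet of four spring jaws in the top of the chuck. Origin: centre of the mouth, on the axis, 78 mm above the bench; z up. Open, its bore is 14.7 to 19.2 mm wide (less the further the nut is on), with a 3 mm lead-in at 45 degrees round the mouth. The stop lies 42 mm below the mouth, so a seated countersink has its origin 42 mm below this point
- collet_nut: Dark round collet nut, 49 mm wide, 24 mm high, with a bright steel spanner fixed on it. Origin: on the axis, under the nut, 52 mm above the bench; x points along the spanner's flat handle and turns with it. Handle: 16 mm wide, 11 mm thick, 60 to 72 mm above the bench, from 32 to 137 mm from the axis plus a round end of 11 mm radius; free underneath but for the holder's plate
- oil_can: Green oil can with a brass spout, about 68 mm across and 176 mm high, at the back left of the work. Origin: centre of the underside
- cold_chisel: Blue cold chisel, 160 mm long, lying on the bench behind the chuck. Origin: under its middle
- punch: Steel drift punch, 112 mm long, lying on the bench beside the chisel. Origin: under its middle
- spanner_handle (a point): Point in the middle of the handle, 110 mm from the axis, 66 mm above the bench. The handle first points roughly to the robot or to its left; swing it clockwise seen from above. Even drag of 0.5 N m (4 to 5 N here, less at a pause) until the jaws bite, 0.2 to 0.75 rad on: that differs every time and shows in no angle, so feel for it. Then some 0.5 N m more per 0.05 rad. It stays where left
Not all that is in view belongs to the job. What is shaped like the countersink but blue is not meant.

How it is judged:
By the outcome, as a careful person would: the job done as asked, in the order asked, and still so for the second after the job is handed in, with the robot touching nothing.
It also fails if it takes over 64 s, if anything falls off the work surface, if the arm or the gripper's body presses on something with over 40 N, if the wrist force passes 120 N, or if a joint passes its speed limit or range.

## Working session

There is one attempt and no reset: what is moved stays moved. The work goes in short steps, Python scripts to look and compute and a tool call to move; the robot and the scene stay as the last step left them, time stands still between calls to the robot, and variables do not carry over. Pictures are saved under pics/ and viewed, at most 10 in all, crops included, and the job is handed in when it is done.

Besides the shell and the picture viewer there is one more tool, called as name(argument=value, ...), one argument or row to a line, values as JSON. arm_command: Moves the arm, as the interface text tells. Scaled input: -1 to 1 covers 500 mm each way for a shift and 5 degrees each way for a turn. Its arguments: {"type":"object","properties":{"plan":{"type":"array","items":{"type":"object","properties":{"grip":{"type":"number"},"slide":{"type":"array","items":{"type":"number"}},"spin":{"type":"number"}}}}},"required":["plan"]}

```bash
mkdir -p pics; ls; python3 - <<'E'
from bench import sensors,snapshot,camera_info
import cv2
print(sensors.get_obs())
for n in("scene","top"):
    print(camera_info(n)); cv2.imwrite(f"pics/{n}0.png",cv2.resize(snapshot(n)[:,:,::-1],(768,576),interpolation=cv2.INTER_CUBIC))
E
```

```text
pics
{'time': 0.0, 'joint_positions': array([ 1.19689893e+00,  8.79212877e-02,  1.37223484e+00,  8.27907329e-06,
        1.68360451e+00, -1.03098258e-01]), 'qvel': array([-9.47735028e-04,  9.07865822e-04, -1.69135564e-03,  4.89434290e-04,
        9.96409359e-05, -5.06075055e-05]), 'joint_torque': array([-4.56244015e-04, -3.40171802e+01, -3.02431548e+01,  7.15983007e-02,
        3.27692041e-02, -1.89329717e-04]), 'tool_pos': array([0.14694524, 0.52949365, 0.2293324 ]), 'ee_rot': array([-3.13943702e+00, -2.31304808e-04,  2.87079419e+00]), 'wrist_force': array([-0.27660324,  0.01496293, -0.09802715]), 'wrist_torque': array([0.00465179, 0.00149284, 0.02508929]), 'finger_force': 0.0, 'width': 0.09390770446694291}
{'fx': 472.9981615819017, 'fy': 472.9981615819017, 'cx': 260.454680358435, 'cy': 188.31761374148454, 'k1': -0.1533608510821643, 'position': array([ 0.10506049, -0.5760437 ,  0.68666937]), 'rotation': array([ 0.88009546, -0.02134073, -0.67909583])}
{'fx': 463.5613674369881, 'fy': 463.5613674369881, 'cx': 257.2691837354498, 'cy': 191.85766501890362, 'k1': -0.10809809382264397, 'position': array([ 0.32671043, -0.01603442,  1.08537089]), 'rotation': array([ 0.21224435, -0.00330679, -1.52425945])}
```

View pics/scene0.png

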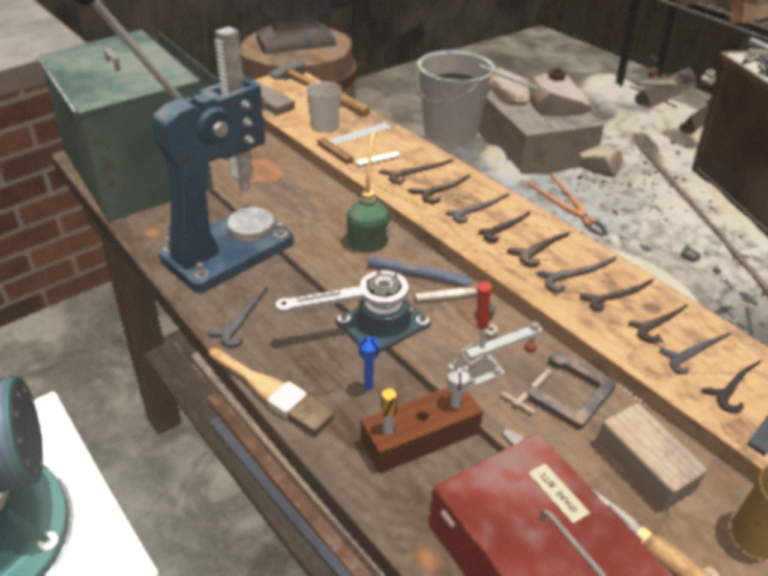

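View pics/top0.png

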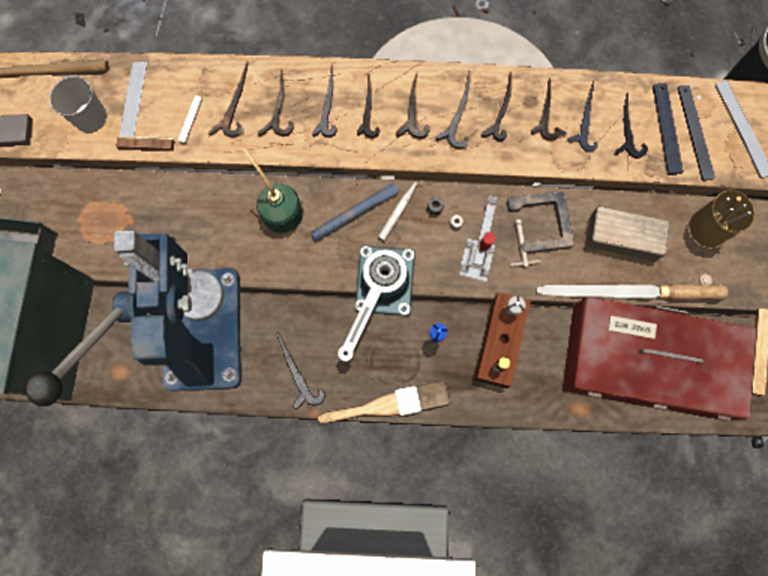

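The scene view shows the silver countersink at about (458,380) at the far end of the stand, with the gold end mill at (388,397). The blue decoy is at (368,350). In the top view the countersink is at (516,305), the end mill at (503,363), the collet at (385,269) and the handle end at (346,353).

```bash
cat >h.py <<'E'
import numpy as np, cv2
from scipy.spatial.transform import Rotation as R
from bench import sensors,snapshot,camera_info
def ray(ci,u,v):
    K=np.array([[ci['fx'],0,ci['cx']],[0,ci['fy'],ci['cy']],[0,0,1]])
    # r distorted = r(1+k1 r^2)
    p=cv2.undistortPoints(np.array([[[u,v]]],float),K,np.array([ci['k1'],0,0,0,0.]))[0,0]
    d=R.from_euler('xyz',ci['rotation']).apply([p[0],-p[1],-1]); return np.array(ci['position']),d
def at(ci,u,v,z):
    o,d=ray(ci,u,v); return (o+d*(z-o[2])/d[2]).round(4)
def proj(ci,P):
    q=R.from_euler('xyz',ci['rotation']).inv().apply(np.atleast_2d(P)-ci['position'])
    x,y=q[:,0]/-q[:,2],-q[:,1]/-q[:,2]; s=1+ci['k1']*(x*x+y*y)
    return np.c_[ci['fx']*x*s+ci['cx'],ci['fy']*y*s+ci['cy']]
E
python3 - <<'E'
from h import *
t=camera_info("top");s=camera_info("scene")
for n,u,v,z in[("cs",516,304,.099),("em",503,363,.102),("collet",385,269,.078),("handend",346,353,.072),("blue",438,331,.09),("hole",505,338,.042)]:print(n,at(t,u/1.5,v/1.5,z))
for n,u,v,z in[("cs",458,376,.099),("em",388,393,.102),("collet",384,284,.078),("handend",284,303,.072),("red",484,288,.1)]:print(n,at(s,u/1.5,v/1.5,z))
a=snapshot("top")[:,:,::-1]
a=np.hstack([cv2.resize(a[150:250,215:275],None,fx=6,fy=6,interpolation=2)[:, :],cv2.resize(a[180:280,310:360],None,fx=6,fy=6,interpolation=2)])
cv2.imwrite("pics/t1.png",a)
E
```

```text
cs [ 0.5241 -0.199   0.099 ]
em [ 0.4372 -0.1807  0.102 ]
collet [ 0.5723 -0.0066  0.078 ]
handend [0.4448 0.0445 0.072 ]
blue [ 0.4808 -0.0876  0.09  ]
hole [ 0.4821 -0.1932  0.042 ]
cs [ 0.5178 -0.2057  0.099 ]
em [ 0.4379 -0.1789  0.102 ]
collet [ 0.5687 -0.0081  0.078 ]
handend [0.4447 0.0468 0.072 ]
red [ 0.6497 -0.1137  0.1   ]
```

View pics/t1.png

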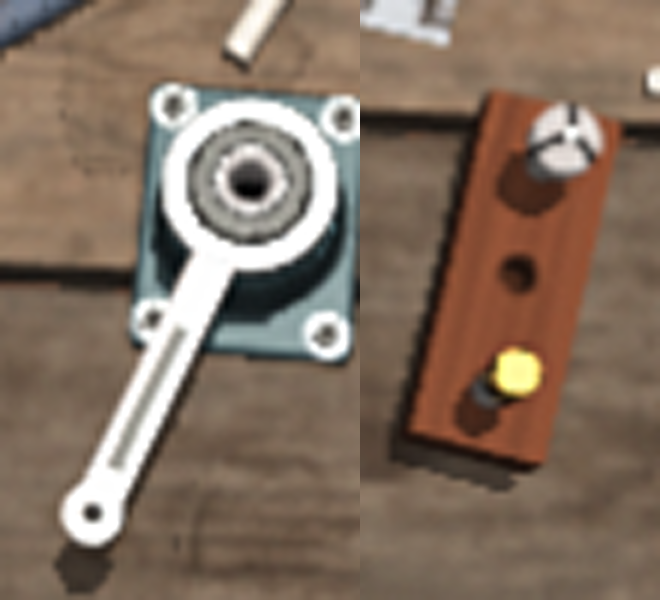

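The crop shows the collet mouth centred at top pixel (256.7,180.5), the handle end at (230.3,235.5) and the countersink tip at (345,202). The measured handle length of 0.137 m and the 90 mm bit spacing agree with the specification. I'll move to a point above the countersink.

arm_command(
  plan=[
    {"grip": -1,"slide": [-0.0575,-0.0826,0],"spin": 0},
    {"grip": -1,"slide": [-0.0575,-0.0826,0],"spin": 0},
    {"grip": -1,"slide": [-0.0575,-0.0826,0],"spin": 0},
    {"grip": -1,"slide": [-0.0575,-0.0826,0],"spin": 0},
    {"grip": -1,"slide": [-0.0575,-0.0826,0],"spin": 0},
    {"grip": -1,"slide": [-0.0575,-0.0826,0],"spin": 0},
    {"grip": -1,"slide": [-0.0575,-0.0826,0],"spin": 0},
    {"grip": -1,"slide": [-0.0575,-0.0826,0],"spin": 0},
  ],
)

```text
time: 1.15
tool_pos: [0.2804, 0.1486, 0.2303]
ee_rot: [3.141, 0.001, 2.871]
wrist_force: [1.0, 0.0, -0.5]
width: 0.094
finger_force: 0.0
```

arm_command(
  plan=[
    {"grip": -1,"slide": [-0.0722,-0.0606,0],"spin": 0},
    {"grip": -1,"slide": [-0.0722,-0.0606,0],"spin": 0},
    {"grip": -1,"slide": [-0.0722,-0.0606,0],"spin": 0},
    {"grip": -1,"slide": [-0.0722,-0.0606,0],"spin": 0},
    {"grip": -1,"slide": [-0.0722,-0.0606,0],"spin": 0},
    {"grip": -1,"slide": [-0.0722,-0.0606,0],"spin": 0},
    {"grip": -1,"slide": [-0.0722,-0.0606,0],"spin": 0},
    {"grip": -1,"slide": [-0.0722,-0.0606,0],"spin": 0},
  ],
)

```text
time: 2.15
tool_pos: [0.4944, -0.1621, 0.23]
ee_rot: [3.141, -0.001, 2.87]
wrist_force: [-0.0, 0.2, 0.3]
width: 0.0943
finger_force: 0.0
```

```bash
python3 - <<'E'
from h import *
o=sensors.get_obs();c=camera_info("wrist");print(o['tool_pos'],c,proj(c,[[.524,-.199,.099],[.572,-.007,.078]]))
cv2.imwrite("pics/w1.png",snapshot("wrist")[:,:,::-1])
E
```

```text
[ 0.49436558 -0.16208232  0.23002114] {'fx': 266.31253087049834, 'fy': 266.31253087049834, 'cx': 250.00068458608092, 'cy': 194.960016472484, 'k1': -0.0613180969185948, 'position': array([ 0.42058992, -0.14192523,  0.38440433]), 'rotation': array([-2.65448298e-01,  7.35047065e-05,  1.29957144e+00])} [[226.27158027 226.31294103]
 [387.59004498 215.53181158]]
```

View pics/w1.png

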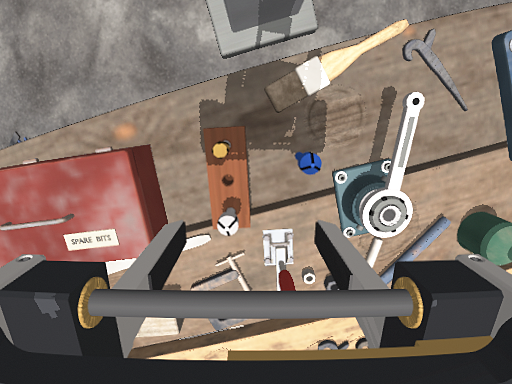

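The wrist view shows the countersink tip at (228,225) and the collet mouth at (389,215). Both are within 2 px of the positions predicted from the top camera.

```bash
python3 - <<'E'
from h import *
c=camera_info("wrist");t=camera_info("top")
print(at(c,228,225,.099),at(t,345,202,.099));print(at(c,389,215,.078),at(t,256.7,180.5,.078));print(at(c,416,100,.072),at(t,230.3,235.5,.072))
im=snapshot("wrist")[:,:,::-1]
cv2.imwrite("pics/w1c.png",np.hstack([cv2.resize(im[200:260,200:260],None,fx=6,fy=6,interpolation=2),cv2.resize(im[185:245,360:420],None,fx=6,fy=6,interpolation=2)]))
E
```

```text
[ 0.5247 -0.2015  0.099 ] [ 0.5256 -0.2012  0.099 ]
[ 0.5736 -0.0114  0.078 ] [ 0.5696 -0.0068  0.078 ]
[0.4477 0.042  0.072 ] [0.4444 0.0453 0.072 ]
```

View pics/w1c.png

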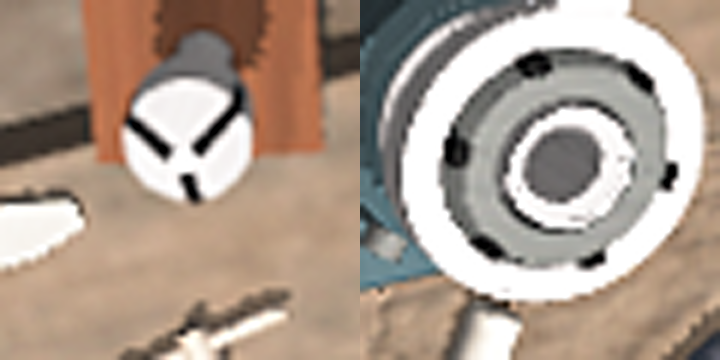

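The zoom puts the countersink tip at wrist (231,227) and the bore centre at (394,212.3).

```bash
python3 - <<'E'
from h import *
c=camera_info("wrist");o=sensors.get_obs()
cs=at(c,230.8,226.5,.099);print(cs,at(c,394,212.3,.078))
y=2.87;
d=np.array([.5252,-.2015])-o['tool_pos'][:2]; print("tool d",d@[np.cos(y),np.sin(y)],d@[np.sin(y),-np.cos(y)])
E
```

```text
[ 0.5252 -0.1958  0.099 ] [ 0.57   -0.0015  0.078 ]
tool d -0.03929397062232295 -0.02807801706460094
```

arm_command(
  plan=[
    {"grip": -1,"slide": [-0.0776,-0.0514,0],"spin": 0},
    {"grip": -1,"slide": [0,0,0.1],"spin": 0},
    {"grip": -1,"slide": [0,0,0.1],"spin": 0},
    {"grip": -1,"slide": [0,0,0.086],"spin": 0},
    {"grip": -1,"slide": [0,0,0],"spin": 0},
  ],
)

```text
time: 2.88
tool_pos: [0.521, -0.1936, 0.0832]
ee_rot: [3.139, -0.01, 2.871]
wrist_force: [0.1, -0.1, 0.6]
width: 0.094
finger_force: 0.0
```

```bash
python3 - <<'E'
from h import *
im=snapshot("wrist")[:,:,::-1]; c=camera_info("wrist");o=sensors.get_obs();p=o['tool_pos']
print(p,proj(c,[[p[0],p[1],.0995]]))
cv2.imwrite("pics/w2.png",cv2.resize(im[180:350,140:380],None,fx=3,fy=3,interpolation=2))
E
```

```text
[ 0.52311729 -0.19474639  0.08644387] [[250.56633619 257.23938012]]
```

View pics/w2.png

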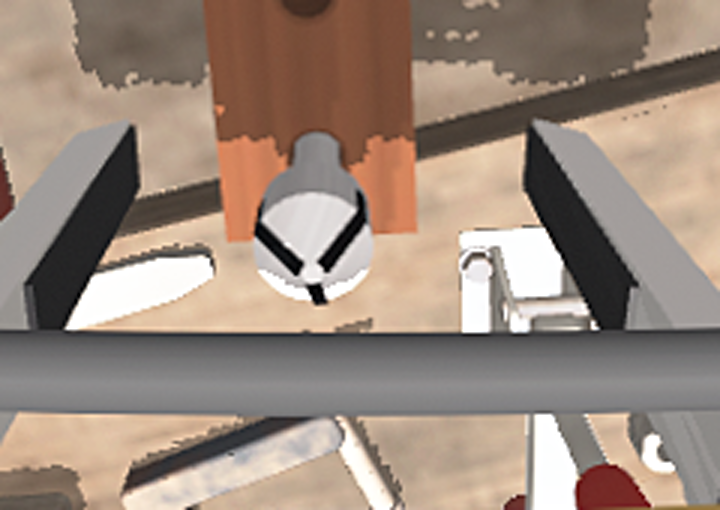

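The countersink tip is at pixel (245,269) and the TCP axis projects to (250.6,257.2), so it lies a few mm ahead and to one side.

```bash
python3 - <<'E'
from h import *
c=camera_info("wrist");o=sensors.get_obs();p=o['tool_pos'];y=o['ee_rot'][2]
q=at(c,245,269.3,.0995);d=(q-p)[:2];print(p,o['ee_rot'],q,d@[np.cos(y),np.sin(y)],d@[np.sin(y),-np.cos(y)])
E
```

```text
[ 0.52311729 -0.19474639  0.08644387] [ 3.1406342  -0.00363983  2.8712583 ] [ 0.53   -0.2001  0.0995] -0.008062438984686884 -0.0033211231903633944
```

arm_command(
  plan=[
    {"grip": -1,"slide": [-0.013,-0.0066,0],"spin": 0},
    {"grip": -1,"slide": [0,0,0],"spin": 0},
    {"grip": 1,"slide": [0,0,0],"spin": 0},
    {"grip": 1,"slide": [0,0,0],"spin": 0},
    {"grip": 1,"slide": [0,0,0],"spin": 0},
    {"grip": 1,"slide": [0,0,0],"spin": 0},
    {"grip": 1,"slide": [0,0,0],"spin": 0},
    {"grip": 1,"slide": [0,0,0],"spin": 0},
  ],
)

```text
time: 3.92
tool_pos: [0.5297, -0.2008, 0.0874]
ee_rot: [3.141, -0.0, 2.871]
wrist_force: [0.4, -0.0, 0.2]
width: 0.0373
finger_force: 0.0
```

arm_command(
  plan=[
    {"grip": 1,"slide": [0,0,0]},
    {"grip": 1,"slide": [0,0,0]},
    {"grip": 1,"slide": [0,0,0]},
  ],
)

```text
invalid input at $.plan[0]: expected keys grip, slide, spin
```

arm_command(
  plan=[
    {"grip": 1,"slide": [0,0,0],"spin": 0},
    {"grip": 1,"slide": [0,0,0],"spin": 0},
    {"grip": 1,"slide": [0,0,0],"spin": 0},
  ],
)

```text
time: 4.3
tool_pos: [0.5297, -0.2007, 0.0874]
ee_rot: [3.141, -0.0, 2.871]
wrist_force: [-0.2, -0.3, 0.2]
width: 0.0246
finger_force: 30.0
```

arm_command(
  plan=[
    {"grip": 1,"slide": [0,0,-0.03],"spin": 0},
    {"grip": 1,"slide": [0,0,-0.06],"spin": 0},
    {"grip": 1,"slide": [0,0,-0.08],"spin": 0},
    {"grip": 1,"slide": [0,0,-0.07],"spin": 0},
    {"grip": 1,"slide": [0.0054,0.08,0],"spin": 0},
    {"grip": 1,"slide": [0.0054,0.08,0],"spin": 0},
    {"grip": 1,"slide": [0.0054,0.08,0],"spin": 0},
    {"grip": 1,"slide": [0.0054,0.08,0],"spin": 0},
    {"grip": 1,"slide": [0.0054,0.08,0],"spin": 0},
    {"grip": 1,"slide": [0,0,0],"spin": 0},
  ],
)

```text
time: 5.55
tool_pos: [0.5703, -0.002, 0.2082]
ee_rot: [3.141, 0.0, 2.875]
wrist_force: [0.0, -1.1, -1.4]
width: 0.0239
finger_force: 30.0
```

```bash
python3 - <<'E'
from h import *
o=sensors.get_obs();print(o['tool_pos'],o['ee_rot'],o['width'])
a=snapshot("wrist")[:,:,::-1];b=snapshot("scene")[:,:,::-1]
print(sensors.get_obs()['tool_pos'])
np.savez("c.npz",**{k:np.array(v) for k,v in camera_info("wrist").items()})
cv2.imwrite("pics/w3raw.png",a);cv2.imwrite("pics/s3raw.png",b)
cv2.imwrite("pics/w3.png",np.hstack([cv2.resize(a[180:330,180:330],(560,560),interpolation=2),cv2.resize(b[110:250,220:280],(240,560),interpolation=2)]))
E
```

```text
[ 0.57032379 -0.00200408  0.20817416] [3.14096143e+00 2.51683933e-04 2.87501232e+00] 0.02390352175208297
[ 0.57011509 -0.00460048  0.20798279]
```

View pics/w3.png

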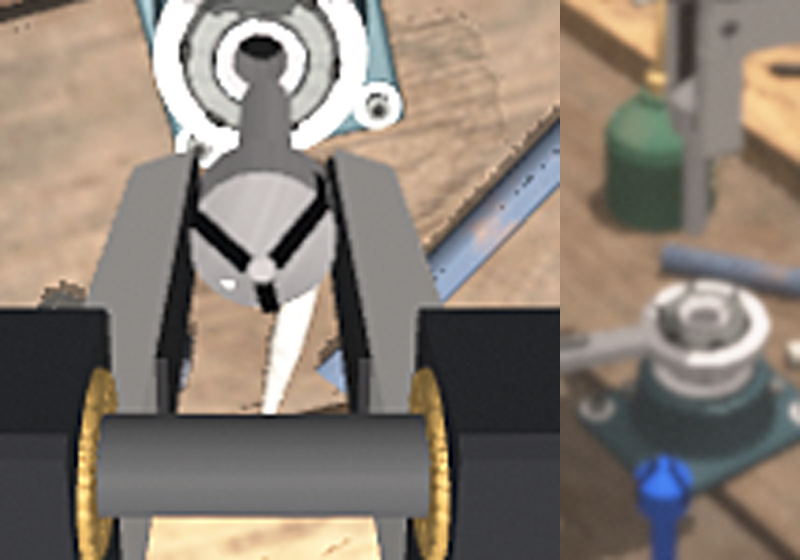

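The wrist view shows the countersink gripped, with its tip at about (250.2,251.8). The collet lead-in ring is centred at about (249.9,195.3), and the shank end is just above it. Now the offset between them.

```bash
python3 - <<'E'
from h import *
c=dict(np.load("c.npz")); 
for k in('fx','fy','cx','cy','k1'):c[k]=float(c[k])
p0=np.array([.57032,-.00200,.20817]);c['position']=c['position']+p0-[.57012,-.0046,.20798]
c['rotation']=c['rotation']+[0,0,.004]
col=at(c,249.9,195.3,.078); tip=at(c,250.2,251.8,p0[2]-.006-.071+.0895)
print(col,tip,tip[:2]-p0[:2]); y=2.8712; d=(col-tip)[:2]
print("move from p0",d,"pixel of vertical tip-axis bottom",proj(c,[[tip[0],tip[1],p0[2]-.077],[p0[0],p0[1],p0[2]-.077]]))
im=cv2.imread("pics/w3raw.png")[175:260,225:275].mean(2).astype(int)
for r in range(0,45,3):print(175+r,im[r,::2])
print(sensors.get_obs()['tool_pos'])
E
```

```text
[ 0.5716 -0.0027  0.078 ] [ 0.5671 -0.0011  0.2207] [-0.00322  0.0009 ]
move from p0 [ 0.0045 -0.0016] pixel of vertical tip-axis bottom [[250.1912906  205.74592199]
 [250.16722681 209.23584456]]
175 [ 56  67 172 229 223 222 226 211 166  57  79  78  84  82  75  88 159 211
 226 255 213 223 200  87  68]
178 [ 56 255 218 219 221 202  99  27  20  27 108 109 113 110 104 102  86  69
   0 255 255 214 222 232 102]
181 [255 255 255 255 133  77  93 114 117 115 114 114 115 115 115 115 111 151
  88  72 189 255 255 255 255]
184 [255 255 255 207  99 207 174 196 221 181 105 119 103  96 106 138 175 206
 205 208 111 117 255 255 255]
187 [255 255 255  93 203 205 205 190  86 255 255 255 255 255 255 252  95 166
 205 202 209 106 210 255 255]
190 [255 255  76 174 210 210 190 125 255 254 173   0  11   4 164 254 255 186
 156 206 203 185  97 255 255]
193 [255 255  98 161 198 207 102 255 255 150  23  28  30  29  21  79 254 255
 223 191 206 216 100 255 255]
196 [255 255  56 210 209 205  31 255 251 107 123 123 105 100 122 103 240 252
 215 186 197 206  79 207 255]
199 [255 255  88 210 204 214 125 255 254 132 118 121 118 117 113 106 254 255
 139 196 205 183  80 255 255]
202 [255 255 220 171 209 204 175 254 255 250 236 108 115 119 120 218 255 221
 144 207 203 184 158 255 255]
205 [255 255 255 115 199 210 211 191 200 255 147 108 117 119 124 117 145 155
 205 196 195 107 255 255 255]
208 [255 255 255 255 150 187 205 201 208 185 105 111 117 120 125 123 138 209
 205 193 123 255 255 255 255]
211 [102 255 255 255 255 128  86 140 206 189 106 112 116 121 125 123 141 202
 116 251 255 255 255 255 163]
214 [140 158 250 255 255 255 255 255 234 112 107 111 118 120 126 123 108 110
 255 255 255 255 255 153 143]
217 [168 255 255 155 251 255 255 255 255 255 107 115 119 119 122 123  95 255
 255 255 255 133 165 183 180]
[ 0.57011509 -0.00460048  0.20798279]
```

arm_command(
  plan=[
    {"grip": 1,"slide": [-0.0104,0.0025,0],"spin": 0},
    {"grip": 1,"slide": [0,0,0.05],"spin": 0},
    {"grip": 1,"slide": [0,0,0.04],"spin": 0},
    {"grip": 1,"slide": [0,0,0],"spin": 0},
    {"grip": 1,"slide": [0,0,0],"spin": 0},
  ],
)

```text
time: 6.28
tool_pos: [0.5761, -0.0055, 0.1634]
ee_rot: [3.141, 0.001, 2.87]
wrist_force: [-0.1, 0.1, -1.6]
width: 0.0244
finger_force: 30.0
```

```bash
python3 - <<'E'
from h import *
o=sensors.get_obs();p=o['tool_pos'];print(p,o['ee_rot'],o['width'],o['wrist_force'])
c=camera_info("wrist");print(proj(c,[[p[0],p[1],.078],[p[0]-.004,p[1],.078],[p[0],p[1]+.01,.078]]))
a=snapshot("wrist")[:,:,::-1];b=snapshot("scene")[:,:,::-1]
cv2.imwrite("pics/w4.png",np.hstack([cv2.resize(a[170:270,205:295],(504,560),interpolation=2),cv2.resize(b[160:220,220:250],(280,560),interpolation=2)]))
E
```

```text
[ 0.5760614  -0.00545278  0.16339375] [3.14136868e+00 1.29867479e-03 2.86963026e+00] 0.0244381606271801 [-0.12914743  0.12888212 -1.60979028]
[[250.38878424 206.33393371]
 [249.24735154 202.42877199]
 [260.62021447 203.61401596]]
```

View pics/w4.png

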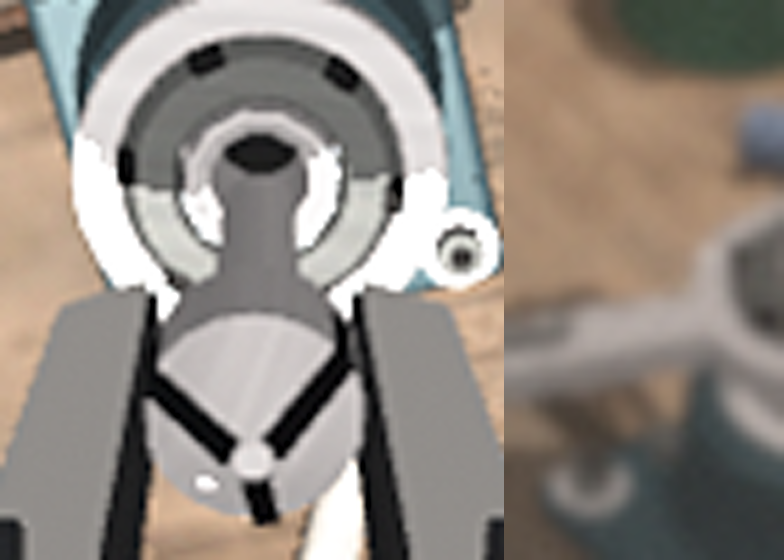

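The shank end is centred over the collet mouth to within about 1.5 mm: the ring centre is at (251.8,203.5) and the shank column at about 251. I'll nudge 1 mm and lower in stages while watching the force.

arm_command(
  plan=[
    {"grip": 1,"slide": [0,0.002,0],"spin": 0},
    {"grip": 1,"slide": [0,0,0.012],"spin": 0},
    {"grip": 1,"slide": [0,0,0.012],"spin": 0},
    {"grip": 1,"slide": [0,0,0.012],"spin": 0},
    {"grip": 1,"slide": [0,0,0],"spin": 0},
  ],
)

```text
time: 7.0
tool_pos: [0.5752, -0.0036, 0.1433]
ee_rot: [-3.141, -0.002, 2.871]
wrist_force: [0.7, 0.4, -1.3]
width: 0.0239
finger_force: 30.0
```

arm_command(
  plan=[
    {"grip": 1,"slide": [0,0,0.013],"spin": 0},
    {"grip": 1,"slide": [0,0,0.013],"spin": 0},
    {"grip": 1,"slide": [0,0,0.013],"spin": 0},
    {"grip": 1,"slide": [0,0,0.011],"spin": 0},
    {"grip": 1,"slide": [0,0,0],"spin": 0},
  ],
)

```text
time: 7.62
tool_pos: [0.5754, -0.0036, 0.1187]
ee_rot: [-3.141, -0.001, 2.871]
wrist_force: [-1.0, -0.9, -2.0]
width: 0.0244
finger_force: 30.0
```

arm_command(
  plan=[
    {"grip": 1,"slide": [0,0,0.004],"spin": 0},
    {"grip": 1,"slide": [0,0,0.003],"spin": 0},
    {"grip": 1,"slide": [0,0,0],"spin": 0},
    {"grip": 1,"slide": [0,0,0],"spin": 0},
  ],
)

```text
time: 8.12
tool_pos: [0.5759, -0.0037, 0.1161]
ee_rot: [3.141, 0.0, 2.871]
wrist_force: [-0.3, 0.3, -2.2]
width: 0.0244
finger_force: 30.0
```

arm_command(
  plan=[
    {"grip": 1,"slide": [0,0,0.003],"spin": 0},
    {"grip": 1,"slide": [0,0,0.002],"spin": 0},
    {"grip": 1,"slide": [0,0,0],"spin": 0},
  ],
)

```text
time: 8.5
tool_pos: [0.5758, -0.0037, 0.1135]
ee_rot: [3.142, 0.0, 2.871]
wrist_force: [0.2, -0.8, -1.1]
width: 0.0237
finger_force: 30.0
```

arm_command(
  plan=[
    {"grip": 1,"slide": [0,0,0.002],"spin": 0},
    {"grip": 1,"slide": [0,0,0.001],"spin": 0},
    {"grip": 1,"slide": [0,0,0],"spin": 0},
  ],
)

```text
time: 8.88
tool_pos: [0.5764, -0.0038, 0.1134]
ee_rot: [3.141, 0.002, 2.871]
wrist_force: [-0.5, -0.6, 5.5]
width: 0.0243
finger_force: 30.0
```

It is seated: contact gives +6 N at TCP z 0.1134, which is the predicted height. I'll release, rise and move over the handle.

arm_command(
  plan=[
    {"grip": 0.15,"slide": [0,0,0],"spin": 0},
    {"grip": 0.15,"slide": [0,0,0],"spin": 0},
    {"grip": 0.15,"slide": [0,0,0],"spin": 0},
    {"grip": 0.15,"slide": [0,0,0],"spin": 0},
    {"grip": 0.15,"slide": [0,0,-0.01],"spin": 0},
  ],
)

```text
time: 9.5
tool_pos: [0.5754, -0.0036, 0.1165]
ee_rot: [-3.141, -0.001, 2.871]
wrist_force: [0.5, -0.4, 0.1]
width: 0.0396
finger_force: 0.0
```

arm_command(
  plan=[
    {"grip": 0.15,"slide": [0,0,-0.04],"spin": 0},
    {"grip": 0.15,"slide": [0,0,-0.07],"spin": 0},
    {"grip": 0.15,"slide": [0,0,-0.02],"spin": 0},
    {"grip": 0.15,"slide": [0.0754,0.0073,0],"spin": 0},
    {"grip": 0.15,"slide": [0.0754,0.0073,0],"spin": 0},
    {"grip": 0.15,"slide": [0.0754,0.0073,0],"spin": 0},
    {"grip": 0.15,"slide": [0,0,0],"spin": 0.6},
    {"grip": 0.15,"slide": [0,0,0],"spin": 0.6},
    {"grip": 0.15,"slide": [0,0,0],"spin": 0},
  ],
)

```text
time: 10.62
tool_pos: [0.4693, 0.0372, 0.1814]
ee_rot: [-3.141, -0.001, 2.767]
wrist_force: [0.2, 0.4, -0.1]
width: 0.0399
finger_force: 0.0
```

```bash
python3 - <<'E'
from h import *
o=sensors.get_obs();p=o['tool_pos'];print(p,o['ee_rot'],o['width'])
c=camera_info("wrist");print(c['position'],c['rotation'],proj(c,[[p[0],p[1],.072],[.5725,-.0033,.1255]]))
a=snapshot("wrist")[:,:,::-1];cv2.imwrite("pics/w5.png",a)
E
```

```text
[0.46934129 0.03718168 0.18138259] [-3.14140422e+00 -7.99406439e-04  2.76678119e+00] 0.03987513052179371
[0.39816806 0.06498491 0.33577745] [-2.65280621e-01  8.91591169e-04  1.19590820e+00] [[250.41220482 199.40272424]
 [250.50010869 325.6150007 ]]
```

View pics/w5.png

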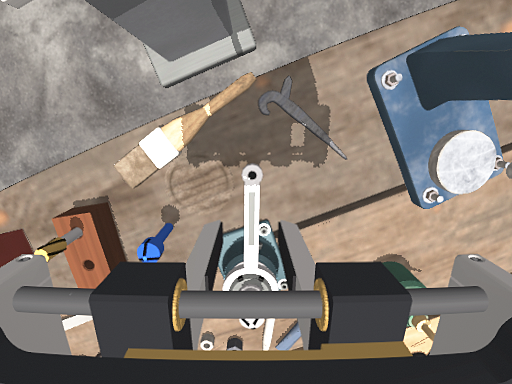

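The handle lies centrally between the open fingers at column ~252, aligned with the tool x axis, with its end at (252,175). I'll descend to straddle it.

arm_command(
  plan=[
    {"grip": 0.15,"slide": [0,0,0.07],"spin": 0},
    {"grip": 0.15,"slide": [0,0,0.07],"spin": 0},
    {"grip": 0.15,"slide": [0,0,0.056],"spin": 0},
    {"grip": 0.15,"slide": [0,0,0],"spin": 0},
    {"grip": 0.15,"slide": [0,0.014,0],"spin": 0},
    {"grip": 0.15,"slide": [0,0,0],"spin": 0},
    {"grip": 0.15,"slide": [0,0,0],"spin": 0},
  ],
)

```text
time: 11.55
tool_pos: [0.4732, 0.0438, 0.0852]
ee_rot: [3.141, 0.002, 2.767]
wrist_force: [-0.0, 0.1, 0.2]
width: 0.0399
finger_force: 0.0
```

arm_command(
  plan=[
    {"grip": 0.15,"slide": [0,0,0.006],"spin": 0},
    {"grip": 0.15,"slide": [-0.0002,0.01,0],"spin": 0.52},
    {"grip": 0.15,"slide": [-0.0002,0.01,0],"spin": 0.52},
    {"grip": 0.15,"slide": [-0.0002,0.01,0],"spin": 0.52},
  ],
)

```text
time: 12.05
tool_pos: [0.4784, 0.0554, 0.0808]
ee_rot: [-3.138, 0.001, 2.628]
wrist_force: [-0.3, -4.8, -0.2]
width: 0.0404
finger_force: 2.3
```

arm_command(
  plan=[
    {"grip": 0.15,"slide": [-0.0002,0.01,0],"spin": 0.52},
    {"grip": 0.15,"slide": [-0.0002,0.01,0],"spin": 0.52},
  ],
)

```text
time: 12.3
tool_pos: [0.484, 0.0636, 0.0808]
ee_rot: [-3.138, 0.002, 2.538]
wrist_force: [0.2, -5.1, 0.3]
width: 0.0399
finger_force: 2.2
```

```bash
cat > f.py <<'E'
from h import *
o=sensors.get_obs();p=o['tool_pos'];y=o['ee_rot'][2];f=o['wrist_force'];r=p[:2]-[.5725,-.0033]
ty=np.array([np.sin(y),-np.cos(y)])
th=np.degrees(np.arctan2(r[1],r[0]))
print("t",o['time'],"r",np.hypot(*r).round(4),"th",th.round(2),"yaw",np.degrees(y).round(2),"Fpush",(-f[:2]@ty).round(2),"Fx",(f[:2]@[np.cos(y),np.sin(y)]).round(2),"M",(-f[:2]@ty*np.hypot(*r)).round(3),"z",p[2].round(4),f[2].round(2),o['width'])
E
python3 f.py
```

```text
t 12.3 r 0.111 th 142.89 yaw 145.39 Fpush 4.08 Fx -3.04 M 0.452 z 0.0808 0.32 0.03985126652263072
```

arm_command(
  plan=[
    {"grip": 0.15,"slide": [-0.0001,0.006,0],"spin": 0.3125},
    {"grip": 0.15,"slide": [-0.0001,0.006,0],"spin": 0.3125},
  ],
)

```text
time: 12.55
tool_pos: [0.4877, 0.0688, 0.0808]
ee_rot: [-3.139, 0.002, 2.484]
wrist_force: [1.0, -5.8, 0.3]
width: 0.0398
finger_force: 2.1
```

```bash
python3 f.py
```

```text
t 12.55 r 0.1113 th 139.64 yaw 142.3 Fpush 3.98 Fx -4.28 M 0.443 z 0.0808 0.34 0.039819188978512
```

arm_command(
  plan=[
    {"grip": 0.15,"slide": [-0.001,0.006,0],"spin": 0},
    {"grip": 0.15,"slide": [-0.001,0.006,0],"spin": 0.1},
  ],
)

```text
time: 12.8
tool_pos: [0.4914, 0.0742, 0.0808]
ee_rot: [-3.14, -0.001, 2.475]
wrist_force: [-1.9, -3.0, 1.2]
width: 0.0401
finger_force: 2.3
```

```bash
python3 f.py
```

```text
t 12.8 r 0.1122 th 136.31 yaw 141.83 Fpush 3.53 Fx -0.38 M 0.396 z 0.0808 1.15 0.04005247710170123
```

arm_command(
  plan=[
    {"grip": 0.15,"slide": [-0.0008,0.006,0],"spin": 0.3125},
    {"grip": 0.15,"slide": [-0.0008,0.006,0],"spin": 0.3125},
  ],
)

```text
time: 13.05
tool_pos: [0.4961, 0.0789, 0.0808]
ee_rot: [-3.141, -0.001, 2.42]
wrist_force: [-3.1, -4.5, 1.0]
width: 0.0401
finger_force: 2.3
```

```bash
python3 f.py
```

```text
t 13.05 r 0.1122 th 132.88 yaw 138.64 Fpush 5.42 Fx -0.64 M 0.609 z 0.0808 0.97 0.04006848030230015
```

arm_command(
  plan=[
    {"grip": 0.15,"slide": [-0.0005,0.004,0],"spin": 0.21},
    {"grip": 0.15,"slide": [-0.0005,0.004,0],"spin": 0.21},
  ],
)

```text
time: 13.3
tool_pos: [0.4992, 0.0817, 0.0808]
ee_rot: [-3.141, -0.001, 2.384]
wrist_force: [-3.9, -3.5, 1.8]
width: 0.0401
finger_force: 2.3
```

```bash
python3 f.py
```

```text
t 13.3 r 0.1123 th 130.77 yaw 136.57 Fpush 5.2 Fx 0.44 M 0.584 z 0.0808 1.76 0.040134463813886315
```

Still only drag, so I'll continue.

arm_command(
  plan=[
    {"grip": 0.15,"slide": [-0.0008,0.006,0],"spin": 0.3125},
    {"grip": 0.15,"slide": [-0.0008,0.006,0],"spin": 0.3125},
  ],
)

```text
time: 13.55
tool_pos: [0.5039, 0.0855, 0.0808]
ee_rot: [-3.141, -0.001, 2.328]
wrist_force: [-4.0, -2.9, 0.7]
width: 0.0402
finger_force: 2.4
```

```bash
python3 f.py
```

```text
t 13.55 r 0.1122 th 127.66 yaw 133.41 Fpush 4.86 Fx 0.67 M 0.546 z 0.0808 0.67 0.04015176855784421
```

arm_command(
  plan=[
    {"grip": 0.15,"slide": [-0.0007,0.006,0],"spin": 0.3125},
    {"grip": 0.15,"slide": [-0.0007,0.006,0],"spin": 0.3125},
  ],
)

```text
time: 13.8
tool_pos: [0.5089, 0.0892, 0.0808]
ee_rot: [-3.141, -0.001, 2.274]
wrist_force: [-4.3, -2.2, 1.3]
width: 0.0401
finger_force: 2.4
```

```bash
python3 f.py
```

```text
t 13.8 r 0.1122 th 124.51 yaw 130.28 Fpush 4.73 Fx 1.12 M 0.531 z 0.0808 1.28 0.040117406668352056
```

arm_command(
  plan=[
    {"grip": 0.15,"slide": [-0.0006,0.006,0],"spin": 0.3125},
    {"grip": 0.15,"slide": [-0.0006,0.006,0],"spin": 0.3125},
  ],
)

```text
time: 14.05
tool_pos: [0.5136, 0.0921, 0.0808]
ee_rot: [-3.14, -0.001, 2.219]
wrist_force: [-5.5, -3.5, 2.4]
width: 0.0396
finger_force: 3.5
```

```bash
python3 f.py
```

```text
t 14.05 r 0.1122 th 121.7 yaw 127.16 Fpush 6.49 Fx 0.48 M 0.728 z 0.0808 2.44 0.03959848779288931
```

The finger force rose from 2.4 to 3.5 N, so the collet is biting. I'll use small steps from here.

arm_command(
  plan=[
    {"grip": 0.15,"slide": [-0.0005,0.005,0],"spin": 0.2},
  ],
)

```text
time: 14.18
tool_pos: [0.5151, 0.093, 0.0808]
ee_rot: [-3.138, -0.001, 2.202]
wrist_force: [-8.0, -4.8, 3.8]
width: 0.0398
finger_force: 4.4
```

```bash
python3 f.py
```

```text
t 14.175 r 0.1121 th 120.77 yaw 126.18 Fpush 9.26 Fx 0.82 M 1.039 z 0.0808 3.81 0.03976153591376213
```

arm_command(
  plan=[
    {"grip": 0.15,"slide": [0,0,0],"spin": 0},
  ],
)

```text
time: 14.3
tool_pos: [0.5153, 0.0932, 0.0808]
ee_rot: [-3.139, -0.001, 2.203]
wrist_force: [-7.0, -3.3, 3.5]
width: 0.04
finger_force: 3.6
```

```bash
python3 f.py
```

```text
t 14.3 r 0.1122 th 120.67 yaw 126.21 Fpush 7.59 Fx 1.46 M 0.851 z 0.0808 3.52 0.03996057080172923
```

arm_command(
  plan=[
    {"grip": 0.15,"slide": [-0.0002,0.0026,0],"spin": 0.1},
  ],
)

```text
time: 14.42
tool_pos: [0.5158, 0.0934, 0.0807]
ee_rot: [-3.137, -0.001, 2.194]
wrist_force: [-7.9, -4.9, 3.8]
width: 0.0401
finger_force: 4.8
```

```bash
python3 f.py
```

```text
t 14.425 r 0.1121 th 120.38 yaw 125.7 Fpush 9.25 Fx 0.58 M 1.037 z 0.0807 3.82 0.04008052917472467
```

arm_command(
  plan=[
    {"grip": 0.15,"slide": [-0.0001,0.002,0],"spin": 0.08},
  ],
)

```text
time: 14.55
tool_pos: [0.5164, 0.0937, 0.0807]
ee_rot: [-3.136, -0.001, 2.187]
wrist_force: [-8.6, -5.7, 4.5]
width: 0.04
finger_force: 5.1
```

```bash
python3 f.py
```

```text
t 14.55 r 0.1121 th 120.03 yaw 125.29 Fpush 10.26 Fx 0.33 M 1.149 z 0.0807 4.47 0.03995491556406273
```

The nut is at about 1.1–1.15 N m. I'll back off and rise clear.

arm_command(
  plan=[
    {"grip": 0.15,"slide": [0,-0.012,0],"spin": 0},
    {"grip": 0.15,"slide": [0,-0.012,0],"spin": 0},
    {"grip": 0.15,"slide": [0,0,0],"spin": 0},
    {"grip": 0.15,"slide": [0,0,-0.05],"spin": 0},
    {"grip": 0.15,"slide": [0,0,-0.1],"spin": 0},
    {"grip": 0.15,"slide": [0,0,-0.1],"spin": 0},
    {"grip": 0.15,"slide": [0.1,0,0],"spin": 0},
    {"grip": 0.15,"slide": [0.05,0,0],"spin": 0},
    {"grip": 0.15,"slide": [0,0,0],"spin": 0},
  ],
)

```text
time: 15.68
tool_pos: [0.4647, 0.1502, 0.2066]
ee_rot: [3.139, 0.0, 2.191]
wrist_force: [0.4, 1.1, -0.1]
width: 0.04
finger_force: 0.0
```

```bash
python3 f.py; python3 - <<'E'
from h import *
a=snapshot("top")[:,:,::-1];b=snapshot("scene")[:,:,::-1]
cv2.imwrite("pics/end.png",np.hstack([cv2.resize(a[130:280,215:365],(420,420),interpolation=2),cv2.resize(b[150:285,190:325],(378,420)[:2],interpolation=2)]))
E
```

```text
t 15.675 r 0.1876 th 125.07 yaw 125.51 Fpush -0.93 Fx 0.64 M -0.174 z 0.2066 -0.1 0.0399836052377372
```

View pics/end.png

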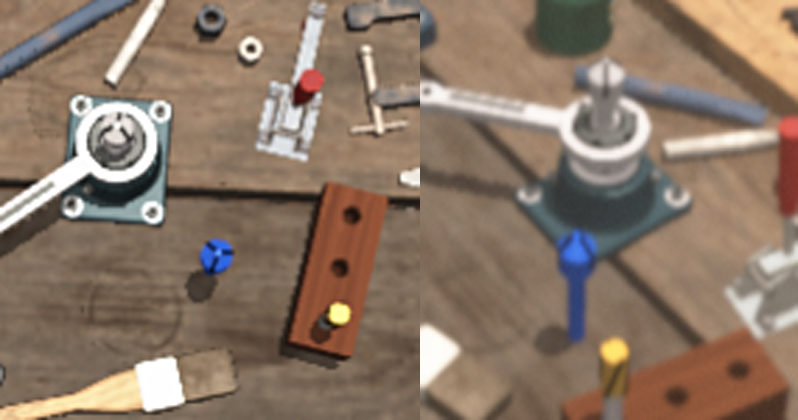

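The countersink stands upright in the collet (left crop, about (117,130)), the handle has swung clockwise, the end mill is still in the stand, and the arm is clear. I'll hand in the job.

```bash
python3 -c "
from bench import ticket
print(ticket.close_job())"
```

```text
the job is handed in; nothing more can be done
None
```

The countersink is seated on the stop in the collet, the nut is tightened to about 1.1 N m, the end mill is still in the stand, the gripper is clear of everything, and the job was handed in at about 16 s; no verdict came back.

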